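# Turn the perfume carousel until the atomizer faces front

## Task

On the wooden tray stands a round teal carousel with brass finger posts around its rim: push a rim post gently with a fingertip to turn the carousel until the steel bell-shaped atomizer stands at the front, right in line with the red arrow on the tray, then draw the hand away. Do not pinch or lift anything, do not touch the bottles, the jar or the atomizer (they must ride round standing where they are), and leave everything else on the table alone.

Things in the scene. Friction and masses are not known exactly. Their poses are not given: they have to be found in the camera images.
- tray: fixed slim pale wooden tray, 370 x 290 mm and 8 mm thick, level; origin at the centre of its underside, on the table; it may be turned on the table. Its own -x axis is the front: a red arrow is painted there near the edge. The carousel's axis stands exactly over the tray's origin.
- front_mark (a point): red arrow on the tray's upper face, 155 mm in front of the carousel's axis and 20 mm outside the carousel's edge; the direction from the carousel's axis to this point is the front
- carousel: turntable, dark teal lacquered disc 270 mm across on a brass foot; turns either way without limit in use about its upright axis, about 1 N at a post turns it, it stays where left and hardly coasts. Origin on the axis, 8 mm above the table; disc's upper face 34 mm above the table. Loose toiletries stand on it 55 mm from the axis, within 87 mm of it, tops at most 95 mm above the table
- post0 (a point): top centre of the first of six equal upright brass finger posts fixed on the disc, each 14 mm diameter and 45 mm tall (tops 79 mm above the table), 125 mm from the axis, every 60 degrees round the rim; this one lies on the carousel's own +x axis and turns with it
- atomizer: the thing to bring to the front: polished steel bell-shaped atomizer, 46 mm diameter at the foot, 59 mm tall with a dark spray button; origin at the centre of its underside; rides loose on the carousel; 55 mm from the axis, must ride round untouched
- flask_amber: heavy square amber glass perfume flask, 42 x 42 mm, 59 mm tall, black cap; origin at the centre of its underside; rides loose on the carousel; not to be touched
- flask_green: heavy square green glass perfume flask, 42 x 42 mm, 59 mm tall, black cap; origin at the centre of its underside; rides loose on the carousel; not to be touched
- cream_jar: round white cream jar with red lid, 46 mm diameter, 38 mm tall; origin at the centre of its underside; rides loose on the carousel; not to be touched
- compact: round black powder compact, 72 mm diameter, 15 mm tall, on the table to the robot's right; origin under its centre; bystander
- lipstick: upright lipstick tube, 20 mm diameter, 71 mm tall, on the table to the left; origin under its centre; bystander
- nail_polish: small square red bottle with black cap, 28 mm wide, 70 mm tall, on the table to the left; origin under its centre; bystander
- ring_dish: shallow blue ceramic dish, 100 mm diameter, 22 mm tall, on the table to the right; origin under its centre; bystander

How it is judged (in metres and radians):
On the way:
1. a finger pushes the carousel (contact force between the fingers and carousel above 0.3 N).
At the end, for the whole second after the job is handed in: The carousel is at rest with the atomizer's centre within 10 mm (about 10 degrees) of the line from the carousel's axis to the red arrow, on the arrow's side; all four toiletries stand upright on the disc, and the other things on the table are within 15 mm of where they were (y of atomizer in the frame of tray between -0.01 and 0.01 m and x of atomizer in the frame of tray below -0.03 m and angular speed of carousel below 0.05 rad/s and angle between each of atomizer, flask_amber, flask_green, cream_jar's own z axis and vertical below 0.1 rad and z of atomizer in the frame of carousel between 0.022 and 0.03 m and z of flask_amber in the frame of carousel between 0.022 and 0.03 m and z of flask_green in the frame of carousel between 0.022 and 0.03 m and z of cream_jar in the frame of carousel between 0.022 and 0.03 m and distance of each of compact, lipstick, nail_polish, ring_dish from where it was at the start of the episode below 0.015 m); the robot touches nothing.
It fails at once if a toiletry on the carousel is touched by the robot (contact force between any of the fingers, the arm and atomizer above 0.5 N or contact force between any of the fingers, the arm and flask_amber above 0.5 N or contact force between any of the fingers, the arm and flask_green above 0.5 N or contact force between any of the fingers, the arm and cream_jar above 0.5 N).
It fails at once if a toiletry is lifted off the disc or tipped (z of any of atomizer, flask_amber, flask_green, cream_jar in the frame of carousel above 0.034 m or angle between any of atomizer, flask_amber, flask_green, cream_jar's own z axis and vertical above 0.3 rad).
It fails at once if a toiletry slides more than about 15 mm nearer to or farther from the axis (horizontal distance between any of atomizer, flask_amber, flask_green, cream_jar and carousel above 0.07 m or horizontal distance between any of atomizer, flask_amber, flask_green, cream_jar and carousel below 0.04 m).
It fails at once if the carousel is pushed or pinched harder than 35 N, or spun wildly (over 3 rad/s) (contact force between the fingers and carousel above 35 N or angular speed of carousel above 3 rad/s).
It fails at once if a bystander on the table is moved more than 15 mm (distance of any of compact, lipstick, nail_polish, ring_dish from where it was at the start of the episode above 0.015 m).
It also fails if it takes over 56 s, if anything falls off the work surface, if the arm or the gripper's body presses on something with over 40 N, if the wrist force passes 120 N, or if a joint passes its speed limit or range.

## Robot

A 6-joint arm with a two-finger parallel gripper is mounted at the origin on the work surface. World frame = base frame: x ahead of the robot, y to its left, z up, the work surface at z = 0. Lengths are in mm, angles in rad, forces in N, time in s.
With the tool pointing down it reaches from about 300 to 875 mm from the base axis. Payload 4.2 kg.
Tool frame: the origin (TCP) lies on the centre line of the jaws, within the pads' length; the fingertips stand 19 mm ahead of it and the grasp point (between the pads) is the TCP (tips_ahead is the distance from the TCP to the fingertips, in mm); z points along the fingers, y is the line along which they close (so a half turn about z gives the same grasp; the last joint's range is limited). The gripper opens to 85 mm and grips with 20 to 120 N. Pads are 22 mm wide; open, the fingers measure 114 mm over their backs; the gripper's body (76 mm by 85 mm) begins 54 mm behind the grasp point. The pads swing forward as they close: fully open they stand 13 mm farther back than shut.
Start: joints at [-1.209, 0.32, 1.565, -0, 1.257, -0.02], TCP at [214.244, -533.612, 222.438] pointing down, gripper open.
Joint ranges: [-3.11, 3.11], [-0.84, 2.01], [0.21, 2.61], [-1.34, 4.49], [0.05, 2.63], [-2.56, 2.56]. Speed limits (rad/s): [2.57, 2.57, 3.14, 3.14, 3.14, 3.14].

## Interface

Orientations are given as a rotation vector (axis times angle).
In Python, from station import * gives the robot as it stands.
- The arm moves only by the shell command python3 -m jog 'ROWS' [FORCE]. ROWS is JSON, a list that holds one entry, the list of rows, each a list of 7 numbers: the shift along the tool's x, y, z in cm, then the turn, a rotation vector about the tool's x, y, z in degrees, then the opening, from -1 (shut) to 1 (fully open). A call has 1 to 20 rows; each row shifts and turns the commanded pose from where the row before left it, along the tool's axes as they then stand; what a row does not reach is not made up. A row lasts 1/8 s, in which the tool goes at most 62.5 mm and 10.7 degrees, less where a joint would pass 70% of its speed; a pose out of reach is approached as far as the arm can. A call with a gripper value outside its range is refused whole. The fingers move at their own pace and stop on an object; FORCE is the grip in N (left out, the last holds). Time passes only in rows, so rows that do not move let the fingers close. It gives the time, the measured TCP pose, the force, the opening and the grip force at its end, in the units of the state.
- observe(): the state, without advancing time (a new reading comes with each control period).
- capture(name): name is "side" or "top"; returns the picture (480x640x3 uint8, red, green, blue); there is no depth.
- camera_model(name): a dict with "K" (3x3 intrinsics, pixels), "camera_from_world" (4x4, takes a point from world to camera coordinates). Camera axes: x right, y down, z forward; pixel columns grow to the right and rows downward; lengths in mm; the calibration is good to about 2 mm. A picture is of the moment at which its call begins. camera_model takes no time and is no camera call.
- job_done(): hands the job in; it is judged then, once.
The state is a dict: "clock": time; "joint_positions": joint angles; "joint_velocities": joint speeds; "joint_efforts": joint torques, N m; "ee_pos": TCP position; "orientation": TCP orientation; "ft_force": force on the tool from outside, world axes, zero at the start; "torque": the same for the moment, N m; "gripper_width": finger opening in mm; "grasp_force": force on a finger pad.
Only numpy, scipy, OpenCV 4.12 (cv2) and the standard library are available. Lean on these libraries where they do the work, as an engineer would, in place of code of your own. Each camera call takes 0.05 s, during which the arm holds its last target. There are 200 camera calls.

## Working session

There is one attempt and no reset: what is moved stays moved. The work goes in short steps, Python scripts to look and compute and a shell command to move; the robot and the scene stay as the last step left them, time stands still between calls to the robot, and variables do not carry over. Pictures are saved under pics/ and viewed, at most 10 in all, crops included, and the job is handed in when it is done.

```bash
mkdir -p pics; python3 - <<'E'
from station import *
import cv2
for n in("top","side"):
    cv2.imwrite(f"pics/{n}0.png",capture(n)[:,:,::-1])
    m=camera_model(n);print(n,m["K"],m["camera_from_world"])
print(observe())
E
```

```text
top [[501.07789621   0.         321.07504553]
 [  0.         501.07789621 243.16604808]
 [  0.           0.           1.        ]] [[-2.23364975e-02 -9.99606244e-01  1.69834406e-02 -9.92441361e+00]
 [-9.81374181e-01  1.86806588e-02 -1.91195581e-01  4.95076350e+02]
 [ 1.90803034e-01 -2.09377497e-02 -9.81405020e-01  1.17350886e+03]
 [ 0.00000000e+00  0.00000000e+00  0.00000000e+00  1.00000000e+00]]
side [[546.62619427   0.         317.14532658]
 [  0.         546.62619427 247.69516288]
 [  0.           0.           1.        ]] [[-9.98302548e-01 -5.42508701e-02  2.11864543e-02  4.70621482e+02]
 [-4.84330952e-02  5.71276312e-01 -8.19327536e-01  9.31044702e+01]
 [ 3.23459123e-02 -8.18962892e-01 -5.72934135e-01  1.54498103e+03]
 [ 0.00000000e+00  0.00000000e+00  0.00000000e+00  1.00000000e+00]]
{'clock': 0.1, 'joint_positions': array([-1.20896600e+00,  3.20180894e-01,  1.56553043e+00,  2.25858457e-05,
        1.25738615e+00, -1.99858335e-02]), 'joint_velocities': array([-0.00061517, -0.00159111, -0.00250355,  0.00097033, -0.00062619,
        0.00081576]), 'joint_efforts': array([ 3.91047488e-04, -4.16410124e+01, -2.34704268e+01,  5.01321983e-05,
        4.94543943e-03, -1.92331032e-05]), 'ee_pos': array([ 214.11222253, -533.18828194,  221.70370884]), 'orientation': array([-3.08305976e+00, -5.95826117e-01,  3.68631014e-04]), 'ft_force': array([-0.25752694, -0.03572899, -0.29297487]), 'torque': array([-0.02389332,  0.00183143, -0.02863756]), 'grasp_force': 0.0, 'gripper_width': 85.16326370457492}
```

View pics/top0.png

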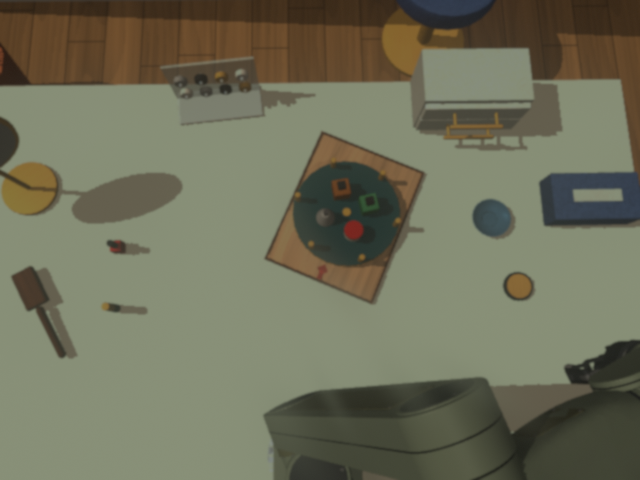

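View pics/side0.png

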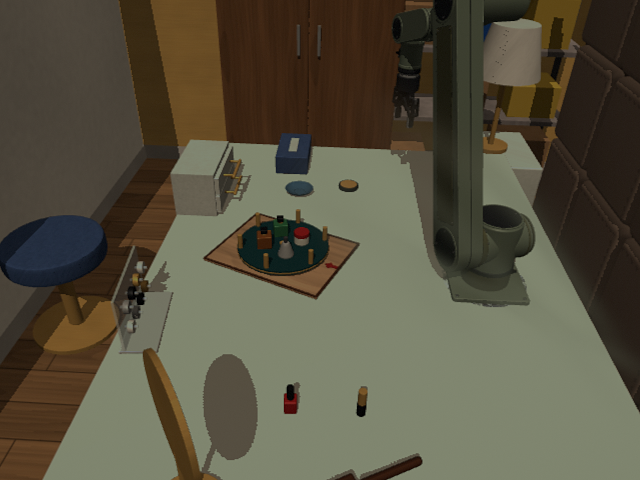

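The top view shows the carousel centred near (347,213), with the arrow near (321,271) and the atomizer near (325,216). Posts are near (297,195), (311,243), (362,257), (398,220), (383,175) and (333,163). Next I measure these more precisely.

```bash
cat > h.py <<'E'
from station import *
import numpy as np, cv2
def ray(n,px,z):
    m=camera_model(n);T=m["camera_from_world"];R=T[:3,:3];c=-R.T@T[:3,3]
    px=np.atleast_2d(np.array(px,float))
    d=np.c_[px,np.ones(len(px))]@np.linalg.inv(m["K"]).T@R
    return (c+d*((z-c[2])/d[:,2])[:,None])[:,:2]
def proj(n,P):
    m=camera_model(n);T=m["camera_from_world"];q=(T[:3,:3]@np.array(P,float)+T[:3,3]);q=m["K"]@q;return q[:2]/q[2]
def blobs(mask,amin=4):
    k,l,s,c=cv2.connectedComponentsWithStats(mask.astype(np.uint8));return [(s[i,4],c[i].round(1)) for i in range(1,k) if s[i,4]>=amin]
E
python3 - <<'E'
from h import *
im=capture("top");hsv=cv2.cvtColor(im,cv2.COLOR_RGB2HSV).astype(int);H,S,V=[hsv[...,i] for i in range(3)]
roi=np.zeros(H.shape,bool);roi[125:310,255:435]=1
teal=roi&(H>75)&(H<105)&(S>90)
cs,_=cv2.findContours(teal.astype(np.uint8),cv2.RETR_EXTERNAL,cv2.CHAIN_APPROX_NONE)
c=max(cs,key=cv2.contourArea);h=cv2.convexHull(c)[:,0]
(w,r)=cv2.minEnclosingCircle(ray("top",h,34).astype(np.float32).reshape(-1,1,2));print("disc",w,r)
wood=roi&(S>60)&(H<25)
cs,_=cv2.findContours(wood.astype(np.uint8),cv2.RETR_EXTERNAL,cv2.CHAIN_APPROX_NONE)
t=max(cs,key=cv2.contourArea)[:,0];print("tray",cv2.minAreaRect(ray("top",t,8).astype(np.float32)))
red=roi&((H<6)|(H>174))&(S>140)
for a,p in blobs(red):print("red",a,p,ray("top",p,8))
br=roi&(H>13)&(H<28)&(S>110)&(V>110)
for a,p in blobs(br,3):print("brass",a,p,ray("top",p,76))
cv2.imwrite("pics/crop1.png",cv2.resize(im[120:310,250:440,::-1],None,fx=3,fy=3,interpolation=cv2.INTER_CUBIC))
E
```

```text
Traceback (most recent call last):
ValueError: max() iterable argument is empty
```

```bash
python3 - <<'E'
from h import *
im=capture("top");hsv=cv2.cvtColor(im,cv2.COLOR_RGB2HSV).astype(int);H,S,V=[hsv[...,i] for i in range(3)]
for n,(x,y) in dict(teal=(320,240),teal2=(372,230),wood=(300,250),wood2=(335,145),arrow=(321,271),table=(250,200),post=(311,243),post2=(398,220),atom=(325,216)).items():print(n,im[y,x],hsv[y,x])
cv2.imwrite("pics/crop1.png",cv2.resize(im[120:310,250:440,::-1],None,fx=3,fy=3,interpolation=cv2.INTER_CUBIC))
E
```

```text
teal [52 61 53] [63 38 61]
teal2 [38 43 38] [60 30 43]
wood [132 103  71] [ 16 118 132]
wood2 [125  96  66] [ 15 120 125]
arrow [119  63  51] [  5 146 119]
table [135 143 119] [ 40  43 143]
post [127 100  55] [ 19 145 127]
post2 [129  99  51] [ 18 154 129]
atom [86 82 71] [22 44 86]
```

View pics/crop1.png

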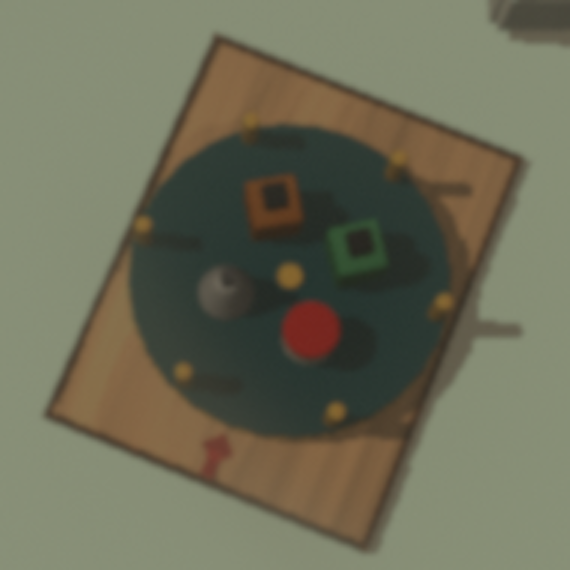

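The crop shows post tops at crop pixels (183,370), (335,410), (443,302), (397,160), (251,122) and (143,225). The atomizer base is near (224,292) with its button at (230,277). The arrow is near (216,450). I cast these onto their heights.

```bash
python3 - <<'E'
from h import *
f=lambda p:np.array(p)/3+[250-.33,120-.33]
P=ray("top",f([(183,370),(335,410),(443,302),(397,160),(251,122),(143,225)]),77)
C=P.mean(0);print("posts",P.round(0).tolist(),"C",C,np.hypot(*(P-C).T).round(1))
print("tray centre",ray("top",f([(217,37),(523,159),(370,549),(46,414)]),8).mean(0))
corn=ray("top",f([(217,37),(523,159),(370,549),(46,414)]),8)
v=(corn[3]+corn[2]-corn[0]-corn[1]);print("front ang tray",np.degrees(np.arctan2(v[1],v[0])))
a=ray("top",f((216,452)),8)[0];b=ray("top",f((224,293)),55)[0];b2=ray("top",f((230,276)),92)[0]
ang=lambda p:np.degrees(np.arctan2(*(p-C)[::-1]))
print("arrow",a,ang(a),"atom",b,b2,ang(b),ang(b2),np.hypot(*(b-C)),np.hypot(*(b2-C)))
print([round(ang(p),1) for p in P])
print("others",ray("top",[(115,246),(110,307),(492,217),(518,286)],10).round(0).tolist())
E
```

```text
posts [[490.0, 5.0], [455.0, -114.0], [542.0, -204.0], [661.0, -173.0], [696.0, -54.0], [610.0, 35.0]] C [575.68793831 -84.18784394] [123.8 123.9 124.8 123.2 123.9 124.2]
tray centre [575.85902918 -87.14756804]
front ang tray 155.95201879550365
arrow [433.51371306 -20.96275459] 156.0252140290344 atom [557.62223071 -29.44107691] [562.2074117  -33.44107191] 108.2622052077281 104.87664730109118 57.65048387268571 52.50675640651134
[np.float64(133.8), np.float64(-166.0), np.float64(-105.9), np.float64(-45.9), np.float64(13.9), np.float64(74.1)]
others [[505.0, 493.0], [354.0, 497.0], [562.0, -459.0], [384.0, -509.0]]
```

The front lies at about 156° and the atomizer at about 106°, so the carousel needs about +50° (counter-clockwise). I will push the post at 194° from behind with shut fingers. First step: go to 170° on a 127 mm radius, staying high, with tool y tangential.

```bash
python3 -m jog '[[[2.5,-2.2,0,0,0,0,-1],[2.5,-2.2,0,0,0,0,-1],[2.5,-2.2,0,0,0,0,-1],[2.5,-2.2,0,0,0,0,-1],[2.5,-2.2,0,0,0,0,-1],[2.5,-2.2,0,0,0,0,-1],[2.5,-2.2,0,0,0,0,-1],[2.5,-2.2,0,0,0,0,-1],[2.5,-2.2,0,0,0,0,-1],[2.5,-2.2,0,0,0,0,-1],[2.5,-2.2,0,0,0,0,-1],[2.5,-2.2,0,0,0,0,-1],[2.5,-2.2,0,0,0,0,-1],[2.5,-2.2,0,0,0,0,-1],[2.5,-2.2,0,0,0,0,-1],[2,-1.8,0,0,0,0,-1],[0,0,0,0,0,8,-1],[0,0,0,0,0,8,-1],[0,0,0,0,0,8,-1],[0,0,0,0,0,8,-1]]]' 20
cat > where.py <<'E'
from h import *
from scipy.spatial.transform import Rotation as Ro
o=observe();R=Ro.from_rotvec(o["orientation"]).as_matrix();C=np.array([575.7,-85.5]);d=o["ee_pos"][:2]-C
print("t",o["clock"],"tcp",o["ee_pos"].round(1),"r",np.hypot(*d).round(1),"ang",np.degrees(np.arctan2(d[1],d[0])).round(1)%360,"ytool",np.degrees(np.arctan2(R[1,1],R[0,1])).round(1)%360,"z",R[:,2].round(3),"w",o["gripper_width"].round(1),"F",o["ft_force"].round(1))
E
python3 where.py
```

```text
clock: 2.7
ee_pos: [451.0, -63.4, 222.3]
orientation: [3.129, -0.284, -0.001]
ft_force: [-0.1, 0.2, -0.1]
gripper_width: -0.1
grasp_force: 0.0Traceback (most recent call last):
  File "where.py", line 4, in <module>
    print("t",o["clock"],"tcp",o["ee_pos"].round(1),"r",np.hypot(*d).round(1),"ang",np.degrees(np.arctan2(d[1],d[0])).round(1)%360,"ytool",np.degrees(np.arctan2(R[1,1],R[0,1])).round(1)%360,"z",R[:,2].round(3),"w",o["gripper_width"].round(1),"F",o["ft_force"].round(1))
                                                                                                                                                                                                                      ^^^^^^^^^^^^^^^^^^^^^^^^
AttributeError: 'float' object has no attribute 'round'
```

```bash
sed -i 's/o\["gripper_width"\].round(1)/o["gripper_width"]/' where.py
python3 -m jog '[[[0,0,2,0,0,0,-1],[0,0,2,0,0,0,-1],[0,0,2,0,0,0,-1],[0,0,2,0,0,0,-1],[0,0,2,0,0,0,-1],[0,0,2,0,0,0,-1],[0,0,2,0,0,0,-1],[0,0,1.3,0,0,0,-1],[0,0,0,0,0,0,-1]]]'
python3 where.py; python3 - <<'E'
from h import *
s=capture("side")[160:320,180:400,::-1];cv2.imwrite("pics/s1.png",cv2.resize(s,None,fx=3.5,fy=3.5,interpolation=cv2.INTER_CUBIC))
E
```

```text
clock: 3.82
ee_pos: [450.6, -63.4, 68.7]
orientation: [-3.129, 0.277, 0.003]
ft_force: [-0.1, 0.3, 0.2]
gripper_width: 0.1
grasp_force: 0.0
t 3.825 tcp [450.6 -63.4  68.7] r 127.1 ang 170.0 ytool 259.9 z [-0.002  0.    -1.   ] w 0.08090861046463665 F [-0.1  0.3  0.2]
```

View pics/s1.png

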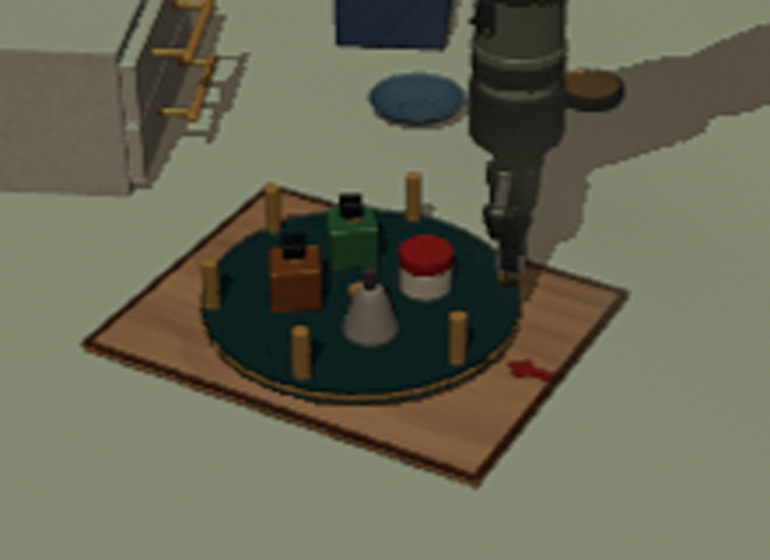

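The side view shows the shut fingers over the rim at about crop (510,275). They sit between the front posts, clear of the jar. Now I push along the arc, at 3° per row.

```bash
python3 -m jog '[[[0.017,0.66,0,0,0,-3,-1],[0.017,0.66,0,0,0,-3,-1],[0.017,0.66,0,0,0,-3,-1],[0.017,0.66,0,0,0,-3,-1],[0.017,0.66,0,0,0,-3,-1],[0.017,0.66,0,0,0,-3,-1],[0.017,0.66,0,0,0,-3,-1],[0.017,0.66,0,0,0,-3,-1],[0.017,0.66,0,0,0,-3,-1],[0.017,0.66,0,0,0,-3,-1]]]'
python3 where.py
```

```text
clock: 5.12
ee_pos: [457.4, -129.0, 70.4]
orientation: [3.093, 0.545, 0.003]
ft_force: [0.1, -0.7, -0.1]
gripper_width: 0.0
grasp_force: 0.0
t 5.125 tcp [ 457.4 -129.    70.4] r 126.0 ang 200.2 ytool 290.0 z [ 0.002 -0.001 -1.   ] w 0.029157283371046266 F [ 0.1 -0.7 -0.1]
```

```bash
python3 -m jog '[[[0.017,0.66,0,0,0,-3,-1],[0.017,0.66,0,0,0,-3,-1],[0.017,0.66,0,0,0,-3,-1],[0.017,0.66,0,0,0,-3,-1],[0.017,0.66,0,0,0,-3,-1],[0.017,0.66,0,0,0,-3,-1],[0.017,0.66,0,0,0,-3,-1]]]'
python3 where.py;python3 - <<'E'
from h import *
im=capture("top");cv2.imwrite("pics/crop2.png",cv2.resize(im[120:310,250:440,::-1],None,fx=3,fy=3,interpolation=cv2.INTER_CUBIC))
s=capture("side")[160:320,180:400,::-1];cv2.imwrite("pics/s2.png",cv2.resize(s,None,fx=3.5,fy=3.5,interpolation=cv2.INTER_CUBIC))
E
```

```text
clock: 6.0
ee_pos: [480.7, -168.7, 70.4]
orientation: [2.942, 1.099, 0.002]
ft_force: [-0.6, 0.1, 0.0]
gripper_width: -0.3
grasp_force: 0.0
t 6.0 tcp [ 480.7 -168.7   70.4] r 126.3 ang 221.2 ytool 311.0 z [ 0.002 -0.001 -1.   ] w -0.2544269919911715 F [-0.6  0.1  0. ]
```

View pics/crop2.png

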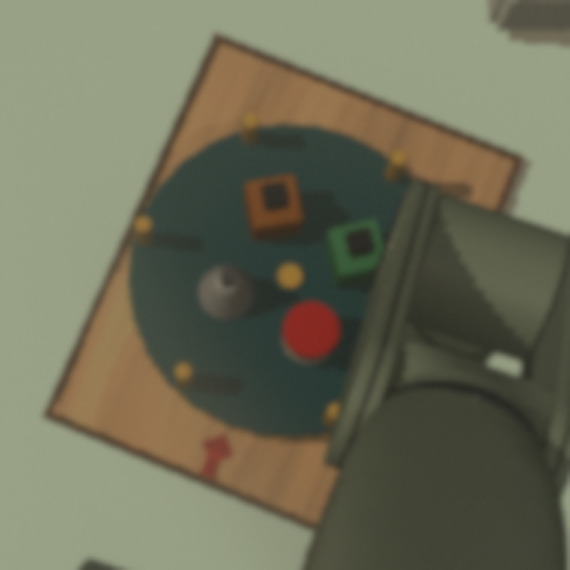

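View pics/s2.png

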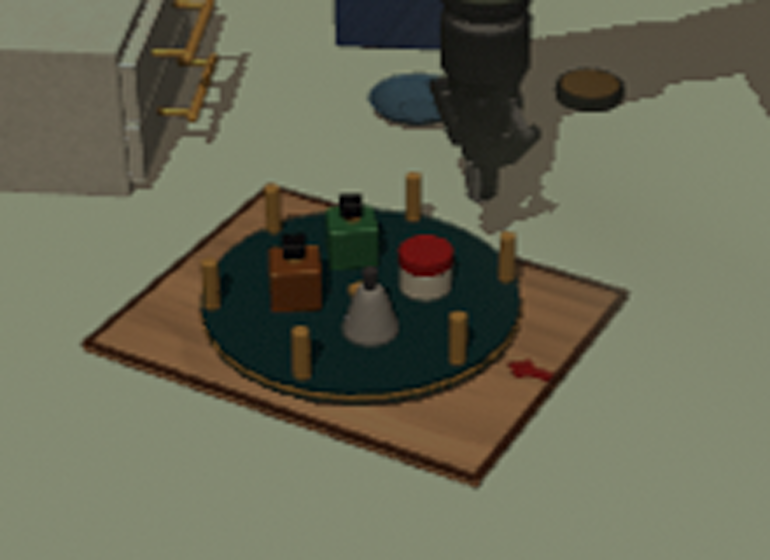

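The carousel has not turned. The side view has the fingertip near full-image pixel (318,216), past the post. I check where the tip really is against its reported pose.

```bash
python3 - <<'E'
from h import *
for n,p,px in(("s2",(480.7,-168.7),(180+483/3.5,160+195/3.5)),("s1",(450.6,-63.4),(180+511/3.5,160+278/3.5))):
  print(n,"seen",np.round(px,1),[(z,proj("side",(*p,z)).round(1)) for z in(51,64,80,100,120)])
print("post194 top/base",proj("side",(455,-114,79)),proj("side",(455,-114,34)),"seen",(180+508/3.5,160+236/3.5),(180+508/3.5,160+280/3.5))
E
```

```text
s2 seen [318.  215.7] [(51, array([317.5, 225.3])), (64, array([317.6, 221.7])), (80, array([317.7, 217.2])), (100, array([317.8, 211.6])), (120, array([318. , 205.8]))]
s1 seen [326.  239.4] [(51, array([325.9, 245.4])), (64, array([326. , 241.7])), (80, array([326.2, 237.1])), (100, array([326.4, 231.2])), (120, array([326.6, 225.3]))]
post194 top/base [325.39067734 227.70919897] [324.94152277 240.36192404] seen (325.1428571428571, 227.42857142857144) (325.1428571428571, 240.0)
```

The tip sits at about z = 80, not 51, so the fingers passed just over the post. I raise, swing back to about 176° and come down about 25 mm lower, then check.

```bash
python3 -m jog '[[[0,0,-1.5,0,0,0,-1],[0,0,-1.5,0,0,0,-1],[0.16,-2,0,0,0,9,-1],[0.16,-2,0,0,0,9,-1],[0.16,-2,0,0,0,9,-1],[0.16,-2,0,0,0,9,-1],[0.16,-2,0,0,0,9,-1],[-0.3,-0.9,0,0,0,4,-1],[0,0,1.5,0,0,0,-1],[0,0,1.5,0,0,0,-1],[0,0,1.5,0,0,0,-1],[0,0,1,0,0,0,-1],[0,0,0,0,0,0,-1]]]'
python3 where.py; python3 - <<'E'
from h import *
s=capture("side")[190:260,270:370,::-1];cv2.imwrite("pics/s3.png",cv2.resize(s,None,fx=7,fy=7,interpolation=cv2.INTER_CUBIC))
o=observe()["ee_pos"];print([(z,((proj("side",(*o[:2],z))-[270,190])*7).round(0)) for z in(26,40,50,60,70,80)])
E
```

```text
clock: 7.72
ee_pos: [446.7, -66.0, 44.5]
orientation: [3.134, -0.223, -0.001]
ft_force: [0.2, 0.9, 0.4]
gripper_width: 0.1
grasp_force: 0.0
t 7.725 tcp [446.7 -66.   44.5] r 130.5 ang 171.4 ytool 261.9 z [-0. -0. -1.] w 0.09144092287974978 F [0.2 0.9 0.4]
[(26, array([398., 433.])), (40, array([399., 406.])), (50, array([400., 386.])), (60, array([401., 366.])), (70, array([402., 346.])), (80, array([402., 326.]))]
```

View pics/s3.png

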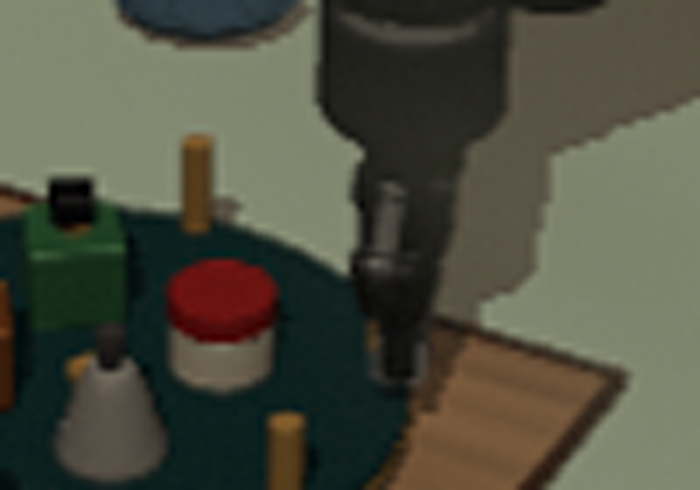

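The tip is now at row ~383 of the crop, so z ≈ 52: below the post tops and above the disc. The post at 194° shows behind the finger. I push again.

```bash
python3 -m jog '[[[0.05,0.68,0,0,0,-3,-1],[0.05,0.68,0,0,0,-3,-1],[0.05,0.68,0,0,0,-3,-1],[0.02,0.68,0,0,0,-3,-1],[0.02,0.68,0,0,0,-3,-1],[0.02,0.68,0,0,0,-3,-1],[0.02,0.68,0,0,0,-3,-1],[0.02,0.68,0,0,0,-3,-1]]]'
python3 where.py; cat > atom.py <<'E'
from h import *
im=capture("side").astype(int)
C=np.array([575.7,-85.5])
# amber flask/jar lid/green by colour in side view -> disc rotation
hsv=cv2.cvtColor(im.astype(np.uint8),cv2.COLOR_RGB2HSV).astype(int);H,S,V=[hsv[...,i] for i in range(3)]
roi=np.zeros(H.shape,bool);roi[205:280,235:335]=1
for n,m,z in(("lid",roi&((H<4)|(H>176))&(S>180)&(V>70),72),("amber",roi&(H>5)&(H<14)&(S>150)&(V>50),57),("green",roi&(H>50)&(H<75)&(S>120),57),("steel",roi&(S<50)&(V>75),60)):
    b=sorted(blobs(m,12),key=lambda t:-t[0])[:2]
    for a,p in b:
        q=ray("side",p,z)[0];d=q-C;print(n,a,p,q.round(0),"r",np.hypot(*d).round(0),"ang",np.degrees(np.arctan2(d[1],d[0])).round(1))
E
python3 atom.py
```

```text
clock: 8.78
ee_pos: [452.1, -120.2, 45.2]
orientation: [3.111, 0.436, 0.002]
ft_force: [0.1, 2.2, -0.1]
gripper_width: -0.2
grasp_force: 0.7
t 8.775 tcp [ 452.1 -120.2   45.2] r 128.4 ang 195.7 ytool 286.0 z [ 0.001  0.    -1.   ] w -0.16822240721517384 F [ 0.1  2.2 -0.1]
lid 132 [299.9 230.2] [ 529. -105.] r 50.0 ang -157.3
lid 25 [330.  265.3] [435.  60.] r 202.0 ang 134.0
amber 207 [265.1 242.1] [626. -56.] r 58.0 ang 29.9
green 224 [277.1 228.9] [ 600. -129.] r 50.0 ang -61.0
steel 1219 [279.4 212.8] [ 603. -217.] r 134.0 ang -78.4
steel 130 [288.8 249.6] [554. -21.] r 68.0 ang 108.4
```

Contact is made, at about 2 N. I continue.

```bash
python3 -m jog '[[[0.018,0.67,0,0,0,-3,-1],[0.018,0.67,0,0,0,-3,-1],[0.018,0.67,0,0,0,-3,-1],[0.018,0.67,0,0,0,-3,-1],[0.018,0.67,0,0,0,-3,-1],[0.018,0.67,0,0,0,-3,-1],[0.018,0.67,0,0,0,-3,-1],[0.018,0.67,0,0,0,-3,-1],[0.018,0.67,0,0,0,-3,-1],[0,0,0,0,0,0,-1]]]'
python3 where.py; python3 atom.py
python3 - <<'E'
from h import *
s=capture("side")[160:320,180:400,::-1];cv2.imwrite("pics/s4.png",cv2.resize(s,None,fx=3.5,fy=3.5,interpolation=cv2.INTER_CUBIC))
E
```

```text
clock: 10.07
ee_pos: [481.5, -172.4, 45.0]
orientation: [2.924, 1.146, 0.002]
ft_force: [0.0, 1.0, 0.2]
gripper_width: 0.2
grasp_force: 0.0
t 10.075 tcp [ 481.5 -172.4   45. ] r 128.2 ang 222.7 ytool 312.8 z [ 0.001 -0.001 -1.   ] w 0.2401264375115442 F [0.  1.  0.2]
lid 127 [294.9 226.4] [ 546. -124.] r 49.0 ang -127.7
lid 25 [330.  265.3] [435.  60.] r 202.0 ang 134.0
amber 168 [267.4 245.2] [618. -41.] r 61.0 ang 46.4
green 188 [269.1 229.8] [ 623. -122.] r 60.0 ang -37.6
steel 1015 [271.8 212.2] [ 627. -218.] r 142.0 ang -69.0
steel 128 [296.3 246.6] [534. -37.] r 64.0 ang 130.6
```

View pics/s4.png

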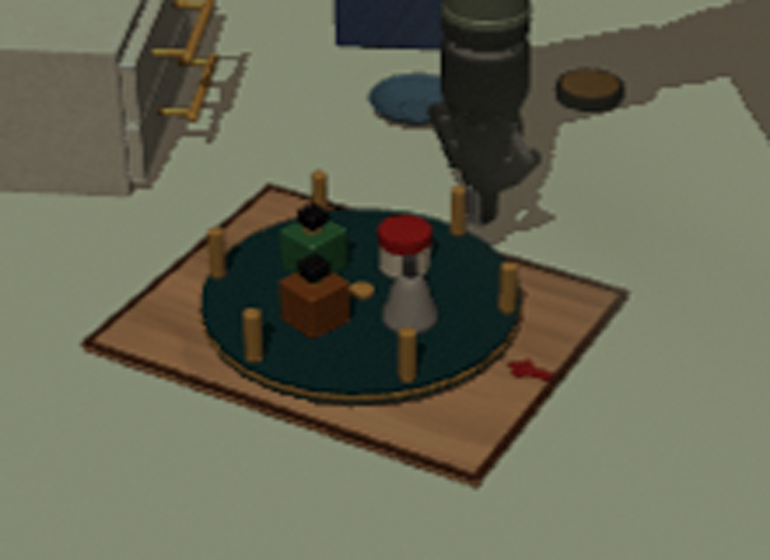

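The carousel turned with everything standing. Post tops are at crop (459,188), (509,264), (407,330), (253,311), (218,230) and (320,172), and the atomizer foot is near (411,318). I work out the remaining angle.

```bash
python3 - <<'E'
from h import *
f=lambda p:np.array(p)/3.5+[180-.36,160-.36]
P=ray("side",f([(459,189),(509,265),(407,331),(253,312),(218,231),(320,173)]),78);C=P.mean(0)
g=lambda p:np.degrees(np.arctan2(*(p-C)[::-1])).round(1)
print(C,[(g(p)-13.9)%60 for p in P])
for p,z in(((411,318),34),((409,259),93),((410,295),57)):
  q=ray("side",f(p),z)[0];print(q,g(q),np.hypot(*(q-C)))
a=ray("side",f((530,371)),8)[0];print("arrow",a,g(a))
E
```

```text
[578.04178988 -90.59135756] [np.float64(39.30000000000001), np.float64(38.900000000000006), np.float64(38.69999999999999), np.float64(39.1), np.float64(39.2), np.float64(38.89999999999999)]
[533.52650955 -54.73552369] 141.1 57.1598723318816
[535.1133766  -54.14257082] 139.7 56.31485347078708
[534.37158876 -54.92907604] 140.8 56.38159973934011
arrow [432.74608365 -24.34524313] 155.5
```

```bash
python3 -m jog '[[[0.018,0.67,0,0,0,-3,-1],[0.018,0.67,0,0,0,-3,-1],[0.018,0.67,0,0,0,-3,-1],[0.018,0.67,0,0,0,-3,-1],[0.003,0.22,0,0,0,-1,-1],[0,0,0,0,0,0,-1],[0,0,0,0,0,0,-1]]]'
python3 where.py
python3 -m jog '[[[0,-0.5,0,0,0,0,-1],[0,-1,0,0,0,0,-1],[0,-1,0,0,0,0,-1],[0,0,-2,0,0,0,-1],[0,0,-4,0,0,0,-1],[0,0,-4,0,0,0,-1],[-3,0,-4,0,0,0,-1],[-5,0,0,0,0,0,-1],[-5,0,0,0,0,0,-1],[-4,-4,0,0,0,0,-1],[0,0,0,0,0,0,-1]]]'
python3 where.py; python3 - <<'E'
from h import *
im=capture("top")[120:310,250:440,::-1];s=capture("side")[180:300,220:380,::-1]
a=cv2.resize(im[:, :133],None,fx=3,fy=3,interpolation=cv2.INTER_CUBIC)
b=cv2.resize(s[:,:],None,fx=2.5,fy=2.5,interpolation=cv2.INTER_CUBIC)
v=np.zeros((570,800,3),np.uint8);v[:570,:399]=a;v[:300,400:800]=b;cv2.imwrite("pics/fin.png",v)
E
```

```text
clock: 11.05
ee_pos: [502.8, -190.8, 44.5]
orientation: [2.776, 1.471, 0.0]
ft_force: [0.1, -0.1, 0.1]
gripper_width: -0.0
grasp_force: 0.0
t 11.05 tcp [ 502.8 -190.8   44.5] r 128.1 ang 235.3 ytool 325.8 z [ 0. -0. -1.] w -0.015452660190599654 F [ 0.1 -0.1  0.1]
clock: 12.42
ee_pos: [350.0, -294.8, 184.1]
orientation: [-2.777, -1.465, 0.002]
ft_force: [0.9, -0.4, 0.5]
gripper_width: -0.0
grasp_force: 0.0
t 12.425 tcp [ 350.  -294.8  184.1] r 307.8 ang 222.8 ytool 325.6 z [-0.002  0.001 -1.   ] w -0.02313474049587942 F [ 0.9 -0.4  0.5]
```

View pics/fin.png

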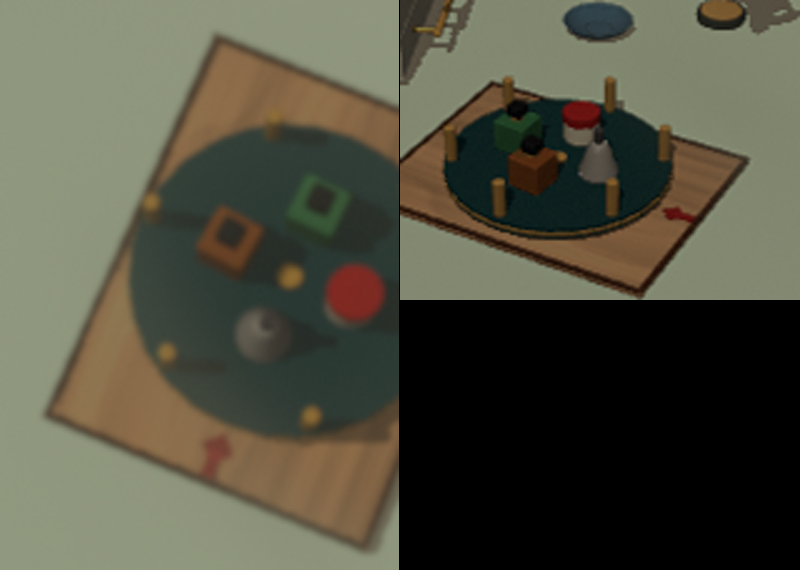

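The top view shows the atomizer body at (263,335) with its button at (268,322), and the arrow at (216,452). The side view has the atomizer foot near (600,172), its button at (599,133) and the arrow at (679,214).

```bash
python3 - <<'E'
from h import *
def rep(n,f,C,arrow,L):
  a=ray(n,f(arrow),8)[0];u=(a-C)/np.hypot(*(a-C))
  print(n,"arrow ang",np.degrees(np.arctan2(u[1],u[0])).round(1),np.hypot(*(a-C)).round(0))
  for p,z in L:
    d=ray(n,f(p),z)[0]-C;print("  ahead",(d@u).round(1),"side(ccw+)",(u[0]*d[1]-u[1]*d[0]).round(1))
rep("top",lambda p:np.array(p)/3+[249.67,119.67],np.array([575.7,-85.5]),(216,452),[((263,335),55),((268,322),92)])
rep("side",lambda p:(np.array(p)-[400,0])/2.5+[219.7,179.7],np.array([578,-90.6]),(679,214),[((600,172),34),((599,133),92)])
E
```

```text
top arrow ang 155.6 156.0
  ahead 59.4 side(ccw+) -0.8
  ahead 56.3 side(ccw+) 0.3
side arrow ang 156.1 160.0
  ahead 57.1 side(ccw+) -2.3
  ahead 58.4 side(ccw+) -7.5
```

Top view puts the atomizer within about 1 mm of the line and the side view within about 2–7 mm. Both are inside tolerance, and the hand is clear, so I hand in.

```bash
python3 -c "
from station import *
print(job_done())"
```

```text
the job is handed in; nothing more can be done
None
```

The carousel is turned about 51° so the atomizer faces the red arrow (top view within about 1 mm of the line, side view 2–7 mm, limit 10 mm), the hand is clear, the toiletries are standing, and the job is handed in with no verdict returned.

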